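Set the cake turntable to its start mark

ROBOT

A 7-joint arm with a two-finger parallel gripper is mounted at the origin on the work surface. World frame = base frame: x ahead of the robot, y to its left, z up, the work surface at z = 0. Lengths are in m, angles in rad, forces in N, time in s.
With the tool pointing down it reaches from about 0.4 to 0.75 m from the base axis. Payload 19.5 kg.
Tool frame: the origin (TCP) lies at the very end of the fingers, on their centre line; the grasp point (between the pads) lies 19 mm behind it (env.pinch_z is the distance from the TCP to the grasp point, in m); z points along the fingers, y is the line along which they close (so a half turn about z gives the same grasp; the last joint's range is limited). The gripper opens to 85 mm and grips with 20 to 120 N. Pads are 22 mm wide; open, the fingers measure 114 mm over their backs; the gripper's body (76 mm by 85 mm) begins 54 mm behind the grasp point. The pads swing forward as they close: fully open they stand 13 mm farther back than shut.
Start: joints at [1.164, 0.707, -0.028, 1.485, 0.022, 0.951, -0.075], TCP at [0.205, -0.537, 0.231] pointing down, gripper open.
Joint ranges: [-2.71, 2.71], [-0.32, 2.16], [-1.57, 1.52], [0, 2.45], [-1.46, 4.6], [0, 2.02], [-2.83, 2.83]. Speed limits (rad/s): [1.89, 1.89, 2.57, 2.57, 3.01, 3.01, 3.01].

INTERFACE

Orientations are given as a unit quaternion [w, x, y, z].
In Python, from bench import env gives the robot as it stands. The module is installed in compiled form; this text tells all that it offers. Calls block until the motion is done:
- env.goto(position, orientation): joint-space move of the TCP to a pose.
- env.move_straight(position, velocity=0.15, attitude=None, force_limit=None): straight line of the TCP; attitude=None keeps the orientation; velocity is the mean speed in m/s. With force_limit (N) it stops when the force on the tool has changed by that much, and returns True; else False.
- env.set_joints(angles): joint-space move.
- env.grip(opening, squeeze=None): opening from 0.0 (shut) to 1.0 (fully open); squeeze is the grip in N (None keeps the last); returns when the fingers have stopped.
- env.wait(seconds).
- env.inverse_kinematics(position, orientation): joint angles nearest the present ones, or None.
- env.snapshot(name): name is "side" or "top"; returns a dict with "img" (480x640x3 uint8, red, green, blue), "fov_y" (degrees; the focal length in pixels is half the picture's height over the tangent of half this angle, whatever the lens; pixels are square), "cx", "cy" (the principal point, pixels), "D" ([k1, k2, p1, p2, k3] as OpenCV has them; the pictures are not rectified), "pose" (4x4, takes a point from camera to world coordinates). Camera axes: x right, y up, looking along -z (the intrinsics and any distortion apply to the point x, -y, -z); pixel columns grow to the right and rows downward; lengths in m; the calibration is good to about 2 mm. A picture is of the moment at which its call begins. There is no depth.
A pose or a line that the arm cannot do raises env.PlanningError and nothing moves.
- env.job_done(): hands the job in; it is judged then, once.
Readings, each from a call of its own:
- env.current_time(): time.
- env.current_qpos(): joint angles.
- env.current_qvel(): joint speeds.
- env.current_tau(): joint torques, N m.
- env.current_tool_pos(): TCP position.
- env.current_eef_rot(): TCP orientation.
- env.current_wrist_force(): force on the tool from outside, world axes, zero at the start.
- env.current_moment(): the same for the moment, N m.
- env.current_opening(): opening from 0.0 (shut) to 1.0 (fully open).
- env.current_gripper_force(): force on a finger pad.
Only numpy, scipy, OpenCV 4.12 (cv2) and the standard library are available. Lean on these libraries where they do the work, as an engineer would, in place of code of your own. Each camera call takes 0.05 s, during which the arm holds its last target. There are 200 camera calls.

TASK

Before the next cake is set down for piping, turn the empty, larger cake turntable until the start mark engraved in its rim faces the fixed pointer beside it, then let go. Leave the smaller turntable, with the iced cake on it, as it is.

Things in the scene. Friction and masses are not known exactly. Their poses are not given: they have to be found in the camera images.
- large_centre (a point): Larger, empty turntable: point on its vertical axis, level with its rim's top, 125 mm above the table. White tray-shaped disc, 230 mm across, on a fixed pedestal. Its upright rim is 10 mm thick (105 to 115 mm off the axis) and 25 mm high over the tray floor (100 mm above the table); pinch it from above, one finger inside, one outside. x: from axis to pointer (pedestal's frame), z up.
- large_disc (a joint): Angle of the larger disc, rad: 0 when its start mark faces the pointer, positive when the mark is counter-clockwise of it seen from above. Turns both ways with light friction (about 1 N at the rim), stays where left. The mark is one dark radial groove, 9 mm wide, from 49 mm off the axis outward over the tray floor, the rim and its outside.
- large_pointer_tip (a point): Tip of the larger turntable's fixed pointer: a dark steel cone, 34 mm long, aimed level at the axis, tip 6 mm outside the rim and 119 mm above the table. It is on an upright 127 mm high, 156 mm off the axis, tied to the pedestal by a flat bar on the table. It stands on the side away from the robot, up to 40 degrees to left or right of straight ahead (+x) of the axis.
- small_mark (a point): Start mark of the smaller turntable (to be left alone): point on top of its rim, 73 mm off its axis, 100 mm above the table; turns with the disc. Same make with its own mark and pointer, 156 mm across, with a white iced round cake, 90 mm wide, 55 mm high, on it. The turntables stand side by side, the larger on the left or the right.

How it is judged:
By the outcome, as a careful person would: the job done as asked, in the order asked, and still so for the second after the job is handed in, with the robot touching nothing.
It also fails if it takes over 32 s, if anything falls off the work surface, if the arm or the gripper's body presses on something with over 40 N, if the wrist force passes 120 N, or if a joint passes its speed limit or range.

## Working session

There is one attempt and no reset: what is moved stays moved. The work goes in short steps, each a Python script; the robot and the scene stay as the last script left them, time stands still between calls to the robot, and variables do not carry over. Pictures are saved under pics/ and viewed, at most 10 in all, crops included, and the job is handed in when it is done.

```bash
mkdir -p pics; python3 - <<'E'
from bench import env
import cv2,pickle
for n in("top","side"):
    s=env.snapshot(n); pickle.dump(s,open(n+".pkl","wb")); cv2.imwrite(f"pics/{n}0.png",s["img"][:,:,::-1])
    print(n,s["fov_y"],s["cx"],s["cy"],s["D"],s["pose"].round(4).tolist())
print(env.pinch_z,env.current_time(),env.current_eef_rot())
E
```

```text
top 47.409781822450405 310.4504929561208 239.72662715964915 [-0.11594611  0.          0.          0.          0.        ] [[0.0007, 0.9902, -0.1395, 0.4891], [-1.0, -0.0003, -0.0074, 0.0064], [-0.0074, 0.1395, 0.9902, 1.1283], [0.0, 0.0, 0.0, 1.0]]
side 48.81203284739923 318.9368973831852 238.56113966270684 [-0.00653188  0.          0.          0.          0.        ] [[0.8701, 0.3722, -0.3231, 0.3638], [-0.4929, 0.6487, -0.5799, -0.5262], [-0.0062, 0.6638, 0.7479, 0.8444], [0.0, 0.0, 0.0, 1.0]]
0.0187 0.1 [-4.68900011e-04  9.83406934e-01  1.81412718e-01 -9.50898237e-05]
```

View pics/top0.png

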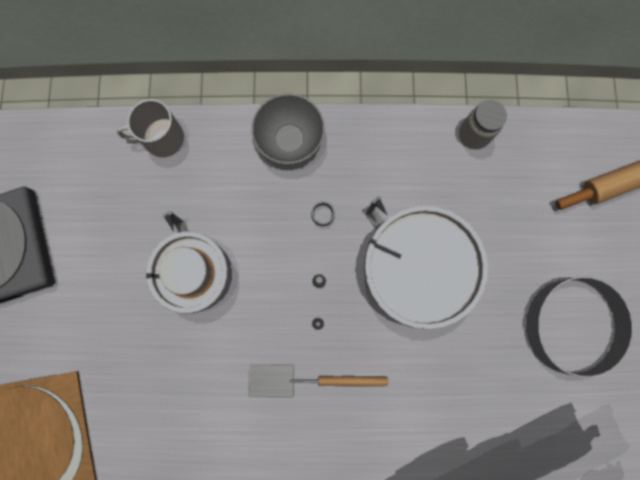

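View pics/side0.png

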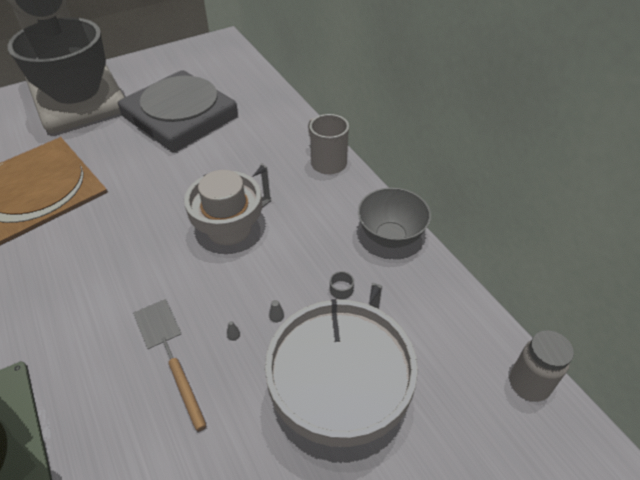

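The top view shows the larger disc on the right, centred near (425,267). Its mark is a dark line from (400,257) to (372,241), and its pointer is near (378,212). The smaller disc is at (189,272). I'll enlarge the large one.

```bash
python3 - <<'E'
import cv2
a=cv2.imread("pics/top0.png")[190:340,350:500]
cv2.imwrite("pics/topc.png",cv2.resize(a,(600,600),interpolation=cv2.INTER_CUBIC))
E
```

```text
(no output)
```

View pics/topc.png

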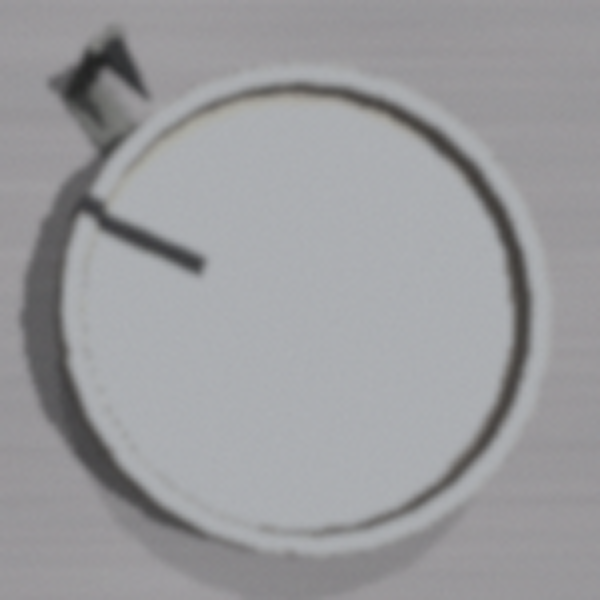

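The crop shows the rim's outer edge at u 63..548 and v 65..552, with the mark on the rim at (92,203). The pointer's cone blends with shadow near (100,70), so I'll fit it using both views.

```bash
cat > h.py <<'E'
import numpy as np,cv2
def proj(s,P):
    P=np.atleast_2d(P); T=np.linalg.inv(s["pose"]); c=P@T[:3,:3].T+T[:3,3]; c=c*[1,-1,-1]
    f=240/np.tan(np.radians(s["fov_y"])/2); K=np.array([[f,0,s["cx"]],[0,f,s["cy"]],[0,0,1]])
    return cv2.projectPoints(c.reshape(-1,1,3),np.zeros(3),np.zeros(3),K,np.array(s["D"],float))[0].reshape(-1,2)
def back(s,uv,z):
    f=240/np.tan(np.radians(s["fov_y"])/2); K=np.array([[f,0,s["cx"]],[0,f,s["cy"]],[0,0,1]])
    n=cv2.undistortPoints(np.array(uv,float).reshape(-1,1,2),K,np.array(s["D"],float)).reshape(-1,2)
    d=np.c_[n[:,0],-n[:,1],-np.ones(len(n))]@s["pose"][:3,:3].T; o=s["pose"][:3,3]
    return o+d*((z-o[2])/d[:,2])[:,None]
def cyl(c,a,r,z): return np.stack([c[0]+r*np.cos(a),c[1]+r*np.sin(a),z+0*np.asarray(a,float)+0*np.asarray(r,float)],-1)
def crop(img,x,y,w,k): return cv2.resize(img[y:y+w,x:x+w],None,fx=k,fy=k,interpolation=cv2.INTER_CUBIC)
def un(uv,x,y,k): return np.array([x,y])+(np.array(uv,float)+.5)/k-.5
E
python3 - <<'E'
from h import *
import pickle
t=pickle.load(open("top.pkl","rb")); s=pickle.load(open("side.pkl","rb"))
P=back(t,un([[63,310],[548,310],[305,65],[300,552]],350,190,4),.125)
print(P.round(4))
c=np.array([(P[2,0]+P[3,0])/2,(P[0,1]+P[1,1])/2]); print("c",c)
m=back(t,un([[92,203]],350,190,4),.125)[0,:2]-c; print("rim mark",np.linalg.norm(m),np.degrees(np.arctan2(m[1],m[0])))
m=back(t,un([[203,266]],350,190,4),.100)[0,:2]-c; print("in mark",np.linalg.norm(m),np.degrees(np.arctan2(m[1],m[0])))
print("side rim pts",proj(s,cyl(c,np.radians([0,90,180,270]),.115,.125)).round(1))
for nm,S,(x,y,w,k) in(("t",t,(350,190,60,10)),("s",s,(320,270,80,7))):
    im=crop(S["img"][:,:,::-1],x,y,w,k)
    for g,col in((25,(255,0,0)),(32,(0,200,0)),(39,(0,0,255))):
        a=np.radians(g)
        L=np.array([cyl(c,a,.121,.119),cyl(c,a,.155,.119),cyl(c,a,.156,.127),cyl(c,a,.156,0.)])
        q=((proj(S,L)-[x,y]+.5)*k-.5).astype(int)
        cv2.polylines(im,[q.reshape(-1,1,2)],False,col,1)
    q=((proj(S,cyl(c,np.linspace(0,6.28,100),.115,.125))-[x,y]+.5)*k-.5).astype(int)
    cv2.polylines(im,[q.reshape(-1,1,2)],True,(0,255,255),1)
    cv2.imwrite(f"pics/ov_{nm}.png",im)
E
python3 -c "
import cv2,numpy as np
a=cv2.imread('pics/ov_t.png');b=cv2.imread('pics/ov_s.png')
f=lambda x:cv2.resize(x,(400,400))
cv2.imwrite('pics/ov.png',np.hstack([f(a),f(b)]))"
```

```text
[[ 0.5794 -0.0873  0.125 ]
 [ 0.5788 -0.3137  0.125 ]
 [ 0.6945 -0.2028  0.125 ]
 [ 0.4684 -0.1945  0.125 ]]
c [ 0.581455   -0.20050428]
rim mark 0.10999938545597919 64.30648015872752
in mark 0.048874012945212826 64.52930631156266
side rim pts [[403.4 328.8]
 [304.6 306.3]
 [272.5 397.1]
 [384.  426.5]]
```

View pics/ov.png

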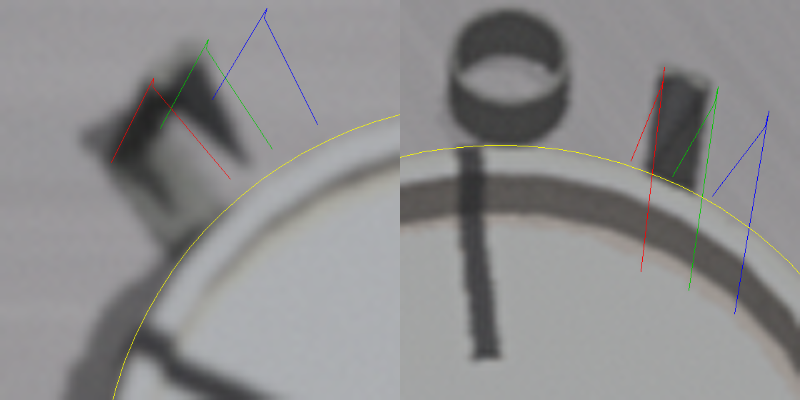

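The overlay has blue at 25°, green at 32° and red at 39°. The cone tip at (245,160) on the left and the upright at x≈683 on the right both put the pointer at about 36.3°. The mark is at 64.4°, so I need to turn about −28°, gripping on the robot's side.

```bash
cat >> h.py <<'E'
C=np.array([0.5815,-0.2005])
def quat(th):  # tool down, closing axis along azimuth th (deg)
    p=np.radians((th+90)/2); return [0,np.cos(p),np.sin(p),0]
def pos(th,z,r=.11): return list(cyl(C,np.radians(th),r,z))
def arc(env,a,b,z,n=5):
    for th in np.linspace(a,b,n)[1:]: env.move_straight(pos(th,z),velocity=.07,attitude=quat(th))
E
python3 - <<'E'
from h import *
from bench import env
flip=None
best=None
for f in(0,180,360,-180):
    try:
        q=[env.inverse_kinematics(pos(t,.2),quat(t+f)) for t in(175,147)]
    except Exception as e: print(e); continue
    if any(x is None for x in q): continue
    d=np.abs(np.array(q[0])-env.current_qpos()).max(); print(f,d,np.round(q,2))
    if best is None or d<best[0]-.01: best=(d,f)
f=best[1]; print("use",f); open("flip","w").write(str(f))
import h
h.quat=(lambda o:lambda t:o(t+f))(h.quat)
env.grip(.55,20)
env.goto(pos(175,.2),h.quat(175))
print(env.move_straight(pos(175,.106),velocity=.12,force_limit=12),env.current_tool_pos(),env.current_wrist_force())
env.grip(0,25)
print(env.current_opening(),env.current_gripper_force(),env.current_wrist_force(),env.current_time())
arc(env,175,147,.106)
print(env.current_wrist_force(),env.current_tool_pos(),pos(147,.106),env.current_time())
import pickle
for n in("top","side"):
    s=env.snapshot(n); pickle.dump(s,open(n+"1.pkl","wb"))
    a=crop(s["img"][:,:,::-1],*((350,190,150,4) if n=="top" else (260,260,180,3)));cv2.imwrite(f"pics/{n}1.png",a)
a=cv2.imread("pics/top1.png");b=cv2.imread("pics/side1.png")
cv2.imwrite("pics/m1.png",np.hstack([cv2.resize(a,(400,400)),cv2.resize(b,(400,400))]))
E
```

```text
0 2.236269147033558 [[-0.02  0.74  0.65  1.78 -0.59  0.82 -2.31]
 [-0.19  0.79  0.81  1.78 -0.72  0.9  -2.77]]
180 0.7054396370190053 [[ 0.46  0.66 -0.25  1.76  0.22  0.75  0.01]
 [ 0.28  0.65 -0.11  1.76  0.1   0.73 -0.46]]
360 2.2362691470335583 [[-0.02  0.74  0.65  1.78 -0.59  0.82 -2.31]
 [-0.19  0.79  0.81  1.78 -0.72  0.9  -2.77]]
-180 0.7054396370190053 [[ 0.46  0.66 -0.25  1.76  0.22  0.75  0.01]
 [ 0.28  0.65 -0.11  1.76  0.1   0.73 -0.46]]
use 180
False [ 0.4721122  -0.19112374  0.10654494] [-0.6464113  -0.02117647  0.13446554]
0.14423468703505612 24.002716803224757 [-2.29191775  3.23063311  7.70006781] 3.5167
[1.40904352 3.71236748 5.61150145] [ 0.49013889 -0.13961984  0.10646576] [np.float64(0.4892462375260034), np.float64(-0.140589706148347), np.float64(0.106)] 4.8833
```

View pics/m1.png

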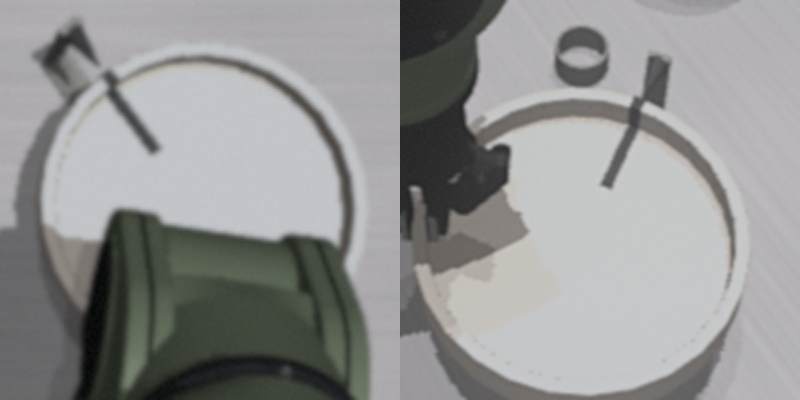

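The left panel shows the mark running from (157,150) to (108,75) on the rim, and the pointer tip near (97,65). In the right panel the mark lies almost in line with the upright. It's close, so I'll zoom in to find what's left.

```bash
python3 - <<'E'
from h import *
import pickle
t=pickle.load(open("top1.pkl","rb"));s=pickle.load(open("side1.pkl","rb"))
a=crop(t["img"][:,:,::-1],360,190,60,10);b=crop(s["img"][:,:,::-1],345,275,60,10)
cv2.imwrite("pics/z1.png",np.hstack([cv2.resize(a,(400,400)),cv2.resize(b,(400,400))]))
E
```

```text
(no output)
```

View pics/z1.png

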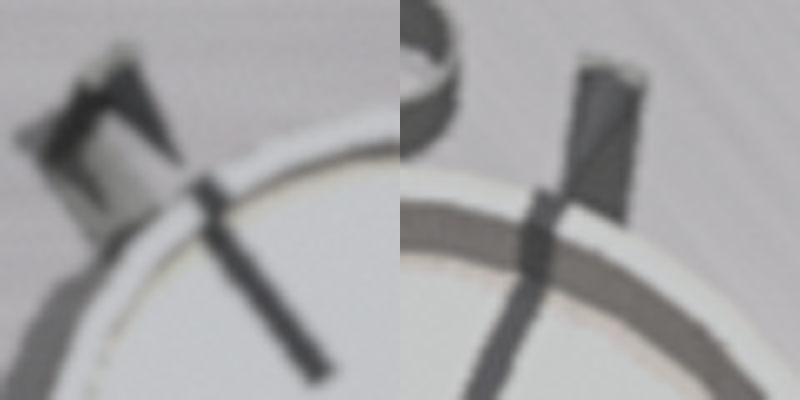

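In the zoom, the left panel has the pointer tip at (182,163), the mark's mid-rim point at (207,197) and its inner end at (320,375). In the right panel the mark is at (545,195), with the cone tip just beside it near (566,193).

```bash
python3 - <<'E'
from h import *
import pickle
t=pickle.load(open("top1.pkl","rb"));s=pickle.load(open("side1.pkl","rb"))
k=20/3
def A(S,uv,o,z):
    P=back(S,un([uv],*o,k),z)[0,:2]-C; return np.linalg.norm(P).round(4),np.degrees(np.arctan2(P[1],P[0])).round(2)
o=(360,190)
print("top tip",A(t,(182,163),o,.119),"rim",A(t,(207,197),o,.125),"in",A(t,(320,375),o,.1))
o=(345,275)
print("side tip",A(s,(166,193),o,.119),"rim",A(s,(145,195),o,.125),"rim mid",A(s,(141,208),o,.125))
# predicted images
for S,o in((t,(360,190)),(s,(345,275))):
    for g in(35,36,37,38): 
        a=np.radians(g); print(g,((proj(S,[cyl(C,a,.121,.119),cyl(C,a,.115,.125),cyl(C,a,.156,.127)])-o+.5)*k).round(0).tolist())
E
```

```text
top tip (np.float64(0.1213), np.float64(35.72)) rim (np.float64(0.109), np.float64(36.47)) in (np.float64(0.0505), np.float64(36.36))
side tip (np.float64(0.1201), np.float64(35.79)) rim (np.float64(0.1135), np.float64(37.48)) rim mid (np.float64(0.1095), np.float64(37.28))
35 [[187.0, 161.0], [203.0, 175.0], [118.0, 56.0]]
36 [[182.0, 166.0], [197.0, 179.0], [110.0, 61.0]]
37 [[176.0, 170.0], [192.0, 183.0], [102.0, 67.0]]
38 [[170.0, 174.0], [186.0, 187.0], [95.0, 73.0]]
35 [[174.0, 193.0], [167.0, 198.0], [228.0, 71.0]]
36 [[166.0, 190.0], [159.0, 195.0], [218.0, 67.0]]
37 [[158.0, 187.0], [151.0, 192.0], [207.0, 64.0]]
38 [[150.0, 185.0], [144.0, 189.0], [197.0, 60.0]]
```

About 1.1° remains, with the mark still counter-clockwise of the pointer. I'll nudge it, release, lift clear and check.

```bash
python3 - <<'E'
import h
from h import *
from bench import env
import pickle
h.quat=(lambda o:lambda t:o(t+180))(h.quat)
arc(env,147,145.9,.106,2); env.wait(.3)
s=[env.snapshot("top")]
env.grip(.55); p=env.current_tool_pos()
env.move_straight([p[0],p[1],.23],velocity=.12)
env.goto([.36,-.36,.25],h.quat(145.9)); env.wait(.2)
print(env.current_time(),env.current_wrist_force())
s.append(env.snapshot("top"));d=env.snapshot("side")
pickle.dump([s[0],s[1],d],open("f.pkl","wb"))
im=[crop(x["img"][:,:,::-1],*o,60,20/3) for x,o in((s[1],(360,190)),(d,(345,275)))]
cv2.imwrite("pics/f.png",np.hstack(im))
g=[cv2.cvtColor(x["img"],cv2.COLOR_RGB2GRAY)[190:250,360:405].astype(int) for x in s]
print("before/after diff",np.abs(g[0]-g[1]).mean())
t0=pickle.load(open("top.pkl","rb"))["img"][220:330,130:250].astype(int)
print("small diff",np.abs(t0-s[1]["img"][220:330,130:250]).mean())
E
```

```text
8.4083 [ 0.0637124  -0.60852258  0.19363539]
before/after diff 15.556296296296296
small diff 2.6233838383838384
```

View pics/f.png

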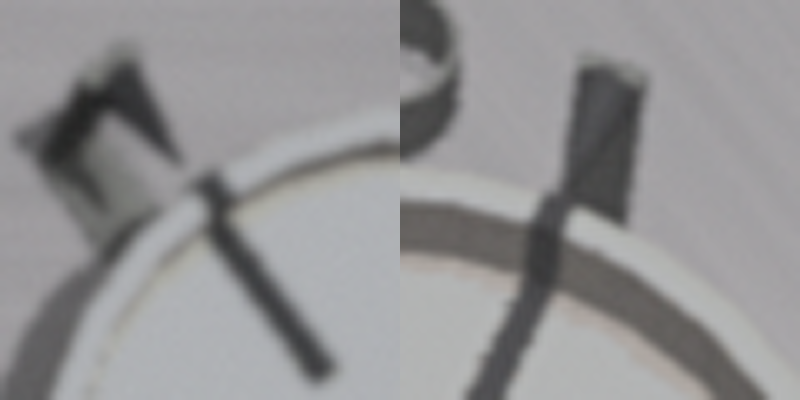

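After release, the mark's mid-rim point is at (213,194) in the left panel (about 35.4°), against a tip at (182,163) (about 35.7°). On the right it is at (549,208) (about 36.3°), against a tip at about 35.8°. They agree to within half a degree, with the errors on opposite sides. The small turntable hasn't changed, and the arm is clear.

```bash
python3 -c "
from bench import env
print(env.job_done(), env.current_time())"
```

```text
the job is handed in; nothing more can be done
the job is handed in; nothing more can be done
```

I turned the larger turntable's start mark to face its pointer (within about half a degree in both cameras), let go and moved the arm clear, left the smaller turntable untouched, and handed the job in; the last clock reading was 8.4 s.

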